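Slide the heavy bottle crate back into its gap in the row

ROBOT

A 6-joint arm with a two-finger parallel gripper is mounted at the origin on the work surface. World frame = base frame: x ahead of the robot, y to its left, z up, the work surface at z = 0. Lengths are in mm, angles in rad, forces in N, time in s.
With the tool pointing down it reaches from about 275 to 850 mm from the base axis. Payload 5.2 kg.
Tool frame: the origin (TCP) lies midway between the tips of the shut fingers; the grasp point (between the pads) lies r.tcp_to_grasp behind it (r.tcp_to_grasp is the distance from the TCP to the grasp point, in mm); z points along the fingers, y is the line along which they close (so a half turn about z gives the same grasp; the last joint's range is limited). The gripper opens to 85 mm and grips with 20 to 120 N. Pads are 22 mm wide; open, the fingers measure 114 mm over their backs; the gripper's body (76 mm by 85 mm) begins 54 mm behind the grasp point. The pads swing forward as they close: fully open they stand 13 mm farther back than shut.
Start: joints at [0.951, 0.259, 1.535, -0, 1.348, -0.203], TCP at [222.639, 502.928, 231.31] pointing down, gripper open.
Joint ranges: [-3.14, 3.14], [-0.91, 2.08], [0.19, 2.58], [-1.22, 4.36], [0.22, 2.71], [-3.12, 3.12]. Speed limits (rad/s): [2.57, 2.57, 3.14, 3.14, 3.14, 3.14].

INTERFACE

Orientations are given as a rotation vector (axis times angle).
In Python, from rig import r gives the robot as it stands.
- The arm moves only by the tool apply_moves, never from a script. Its argument "series" is a list of rows, each an object with "delta_rot": the turn, a rotation vector about the tool's x, y, z in units of 0.5 rad (1.0 is 0.5 rad), a list of three; "xyz": the shift along the tool's x, y, z in units of 0.3 m (1.0 is 0.3 m), a list of three; "gripper": the opening, from -1 (shut) to 1 (fully open). A call has 1 to 20 rows; each row shifts and turns the commanded pose from where the row before left it, along the tool's axes as they then stand; what a row does not reach is not made up. A row lasts 1/10 s, in which the tool goes at most 50 mm and 8.59 degrees, less where a joint would pass 70% of its speed; a pose out of reach is approached as far as the arm can. A call with a number of a shift or a turn outside -1 to 1 is refused whole. A call with a gripper value outside its range is refused whole. The fingers move at their own pace and stop on an object; "force" is the grip in N (left out, the last holds). Time passes only in rows, so rows that do not move let the fingers close. It gives the time, the measured TCP pose, the force, the opening and the grip force at its end, in the units of the state.
- r.sense(): the state, without advancing time (a new reading comes with each control period).
- r.camera(name): name is "side" or "top"; returns a dict with "color" (400x640x3 uint8, red, green, blue), "fovy" (degrees; the focal length in pixels is half the picture's height over the tangent of half this angle, whatever the lens; pixels are square), "cx", "cy" (the principal point, pixels), "D" ([k1, k2, p1, p2, k3] as OpenCV has them; the pictures are not rectified), "origin" and "rotation" of the camera in the world. Camera axes: x right, y down, z forward; pixel columns grow to the right and rows downward; lengths in mm; the calibration is good to about 2 mm. A picture is of the moment at which its call begins. There is no depth.
- r.sign_off(): hands the job in; it is judged then, once.
The state is a dict: "clock": time; "joint_pos": joint angles; "qvel": joint speeds; "effort": joint torques, N m; "position": TCP position; "eef_rot": TCP orientation; "contact_force": force on the tool from outside, world axes, zero at the start; "ft_torque": the same for the moment, N m; "width": finger opening in mm; "grip_force": force on a finger pad.
Only numpy, scipy, OpenCV 4.12 (cv2) and the standard library are available. Lean on these libraries where they do the work, as an engineer would, in place of code of your own. Each camera call takes 0.05 s, during which the arm holds its last target. There are 200 camera calls.

TASK

The heavy crate of bottles has been left standing out in front of the row of stock crates on the counter. Push it back into its empty place between the other two crates, square to the low white shelf behind and with its back right up against it. Do not grip or lift it: push it low down, near its base, so that it slides upright without tipping, and leave everything else where it stands.

Things in the scene. Friction and masses are not known exactly. Their poses are not given: they have to be found in the camera images.
- crate: crate to push: slatted grey-green plastic, 110 mm deep (own x), 240 wide (y), upright plane walls 100 high, lowest 46 closed; holds three 72 mm white bottles in a row along y, set back 19 mm from the long walls, caps to 196. One solid 1.1-1.9 kg piece, loose; 5 to 13 N slides it; pushed in depth above 75 mm it may tip. Origin: centre of underside; +x to its back. Starts in front of the row, up to 90 mm aside of its gap, turned up to 0.25 rad
- riser: low white shelf riser along the back of the counter, fixed, 900 mm long (its y), 150 deep, 112 high, cartons on top. Front face: a plain upright plane. Origin at the foot of the middle of that face; +x away from the robot into the riser, y along the face, z up
- home (a point): point on the counter where the crate's origin lies when it is home: 55 mm in front of the riser's face, level with its middle; axes as the riser's, to which the crate's must be parallel. Centre of the crate's empty place, which is 290 mm wide (25 mm to spare each side) between crate_left and crate_right
- crate_left: neighbour holding three white tablet jars, centred at riser y = +0.265 m: same slatted grey-green plastic crate shell as crate (110 mm deep, 240 mm wide, walls 100 mm high); origin at the centre of its underside, x into its depth, y along its width, z up. About 2.2 kg, loose, standing against the riser
- crate_right: neighbour holding upright medicine cartons, centred at riser y = -0.265 m: same slatted grey-green plastic crate shell as crate (110 mm deep, 240 mm wide, walls 100 mm high); origin at the centre of its underside, x into its depth, y along its width, z up. About 2.2 kg, loose, standing against the riser
- carton_flat: white medicine carton lying flat in front of crate_left, 48 x 100 x 22 mm (x, y, z), origin at the centre of its underside; leave it
- jar_small: small amber jar, 40 mm across, 62 mm high, in front of crate_right; origin at the centre of its underside; leave it
- carton_tall: upright medicine carton 55 x 85 x 120 mm near the right edge of the counter; origin at the centre of its underside; leave it
- jar_tablets: white tablet jar, 74 mm across, 135 mm high, on the left; origin at the centre of its underside; leave it
- sharps: yellow sharps bin with red lid, 160 mm across, 156 mm high, on the left; origin at the centre of its underside; leave it
- wipes: white wipes bucket with blue lid, 164 mm across, 170 mm high, on the right; origin at the centre of its underside; leave it

How it is judged (in metres and radians):
At the end, for the whole second after the job is handed in: The crate stands upright and still in its place between the other two crates, its back against the riser (centre within 12 mm of home in depth, 35 mm sideways) and square to it within 0.07 rad (4 degrees) (x of crate in the frame of home between -0.012 and 0.007 m and y of crate in the frame of home between -0.035 and 0.035 m and angle between the y axis of crate and the y axis of riser, either way round below 0.07 rad and angle between crate's own z axis and vertical below 0.05 rad and height (world z) of crate below 0.005 m and linear speed of crate below 0.01 m/s); the robot touches nothing.
It fails at once if the crate tips or rocks more than 0.14 rad (8 degrees) (angle between crate's own z axis and vertical above 0.14 rad).
It fails at once if the crate is lifted more than 12 mm (height (world z) of crate above 0.012 m).
It fails at once if the fingers push or hold the crate with the grasp point higher than 75 mm, not low near its base (contact force between the fingers and crate above 1.5 N and height (world z) of the grasp point above 0.075 m).
It fails at once if a neighbouring crate is shifted more than 20 mm (distance of any of crate_left, crate_right from where it was at the start of the episode above 0.02 m).
It fails at once if another thing on the counter is moved more than 30 mm (distance of any of carton_flat, carton_tall, jar_small, jar_tablets, sharps, wipes from where it was at the start of the episode above 0.03 m).
It also fails if it takes over 64 s, if anything falls off the work surface, if the arm or the gripper's body presses on something with over 40 N, if the wrist force passes 120 N, or if a joint passes its speed limit or range.

## Working session

There is one attempt and no reset: what is moved stays moved. The work goes in short steps, Python scripts to look and compute and a tool call to move; the robot and the scene stay as the last step left them, time stands still between calls to the robot, and variables do not carry over. Pictures are saved under pics/ and viewed, at most 10 in all, crops included, and the job is handed in when it is done.

Besides the shell and the picture viewer there is one more tool, called after "Call:" by a JSON object that holds its "method" and its "body". apply_moves: Moves the arm, as the interface text tells. Shifts and turns lie within -1 to 1; 1 stands for 0.3 m of shift or 0.5 rad of turn. Its arguments: {"type":"object","properties":{"series":{"type":"array","items":{"type":"object","properties":{"delta_rot":{"type":"array","items":{"type":"number"}},"xyz":{"type":"array","items":{"type":"number"}},"gripper":{"type":"number"}}}},"force":{"type":"number"}},"required":["series"]}

```bash
mkdir -p pics; python3 - <<'E'
from rig import r
import cv2
for n in("side","top"):
    c=r.camera(n); cv2.imwrite(f"pics/{n}0.png",c["color"][:,:,::-1]); print({k:v for k,v in c.items() if k!="color"})
print(r.sense(), r.tcp_to_grasp)
E
```

```text
{'fovy': 44.59057440180884, 'cx': 317.6241435106793, 'cy': 193.82440801773248, 'D': array([-0.04359473,  0.        ,  0.        ,  0.        ,  0.        ]), 'origin': array([-538.1379157 , -610.59972174, 1213.26965707]), 'rotation': array([-2.04235754,  1.23458611, -0.50941619])}
{'fovy': 50.017406320976235, 'cx': 322.41907744305183, 'cy': 196.63684826691778, 'D': array([-0.07162566,  0.        ,  0.        ,  0.        ,  0.        ]), 'origin': array([ 2.45829294e+02, -1.06131138e-01,  1.62263906e+03]), 'rotation': array([-2.06832948,  2.16013713, -0.21757478])}
{'clock': 0.1, 'joint_pos': array([ 9.51225196e-01,  2.59273564e-01,  1.53597298e+00,  1.51662415e-05,
        1.34803928e+00, -2.02807512e-01]), 'qvel': array([-1.67832644e-05, -2.79783811e-03, -2.19485712e-03, -2.95844054e-04,
        5.49073230e-04,  7.68119329e-04]), 'effort': array([ 2.28980432e-03, -4.46968818e+01, -2.91247934e+01, -3.07248156e-04,
        6.18230362e-03, -4.42938119e-05]), 'position': array([222.33142171, 502.52864542, 230.55626279]), 'eef_rot': array([-6.49785386e-01, -3.07295307e+00,  2.42811196e-03]), 'contact_force': array([ 0.72563118,  0.79209819, -0.68724088]), 'ft_torque': array([-0.00203541, -0.01564163, -0.00135975]), 'grip_force': 0.0, 'width': 85.3283461373353} 18.700000000000003
```

View pics/side0.png

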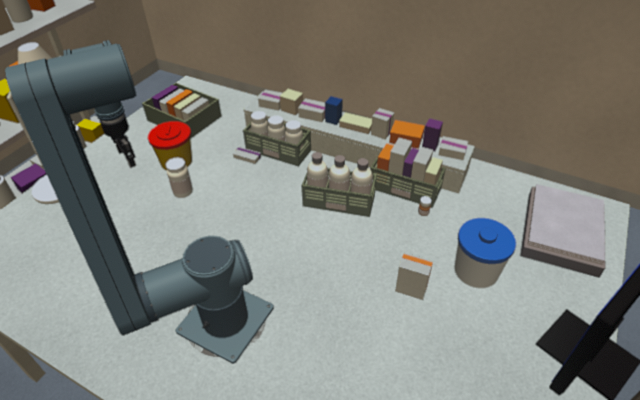

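View pics/top0.png

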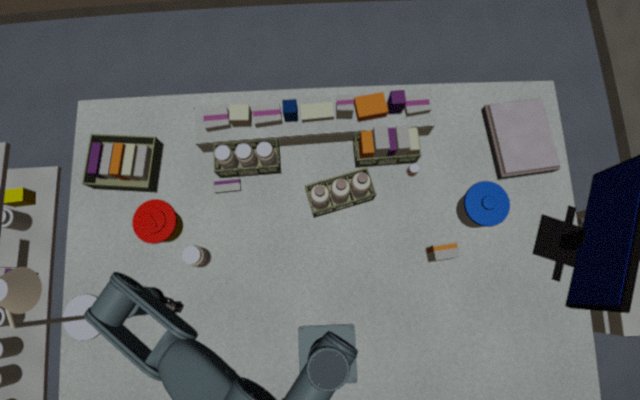

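The side view shows the bottle crate (340,190) in front of the gap. In the top view it is at (340,193), with the neighbours at (247,158) and (387,150) and the riser face at rows ~130-145. I'll zoom in to pick the corners.

```bash
cat > h.py <<'E'
import numpy as np,cv2
from scipy.spatial.transform import Rotation as R
from rig import r
def K(c):
    f=c["color"].shape[0]/2/np.tan(np.radians(c["fovy"]/2)); return np.array([[f,0,c["cx"]],[0,f,c["cy"]],[0,0,1]])
def cast(c,px,z):
    u=cv2.undistortPoints(np.array(px,float).reshape(-1,1,2),K(c),c["D"])[:,0]
    d=R.from_rotvec(c["rotation"]).apply(np.c_[u,np.ones(len(u))]); o=c["origin"]
    return (o+d*((z-o[2])/d[:,2])[:,None])[:,:2]
def proj(c,P):
    Rm=R.from_rotvec(c["rotation"]).as_matrix().T
    return cv2.projectPoints(np.array(P,float).reshape(-1,1,3),cv2.Rodrigues(Rm)[0],-Rm@c["origin"],K(c),c["D"])[0][:,0]
E
python3 - <<'E'
import cv2
a=cv2.imread("pics/top0.png")
cv2.imwrite("pics/crop1.png",cv2.resize(a[120:220,300:440],None,fx=5.7,fy=5.7,interpolation=cv2.INTER_CUBIC))
cv2.imwrite("pics/crop2.png",cv2.resize(a[90:200,190:440],None,fx=3.2,fy=3.2,interpolation=cv2.INTER_CUBIC))
E
```

```text
(no output)
```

View pics/crop1.png

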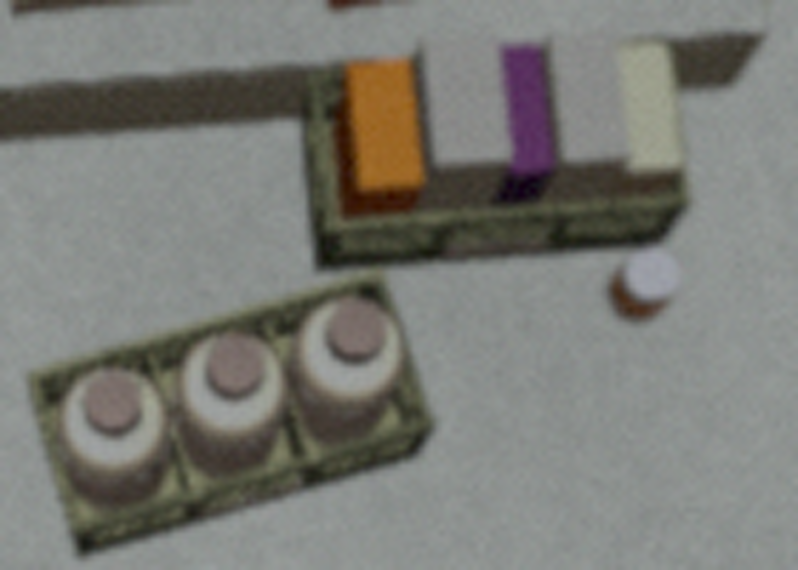

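View pics/crop2.png

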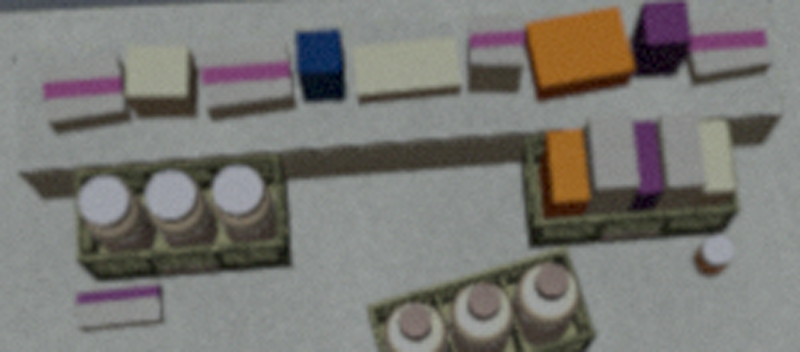

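Crop 1 shows the crate rim corners at (32,375), (382,275), (432,418) and (78,535). Crop 2 shows the riser's top front edge from (22,175) to (780,117), and its foot from about (40,197) to (757,142).

```bash
python3 - <<'E'
from h import *
c=r.camera("top")
p=lambda a,o,s:(np.array(a,float)+.5)/s-.5+o
rim=cast(c,p([(32,375),(382,275),(432,418),(78,535)],(300,120),5.7),100)
print("rim",rim.round(), "centre",rim.mean(0).round(1))
d=(rim[0]-rim[1])+(rim[3]-rim[2]); print("crate y-axis ang",np.arctan2(-d[0],d[1]), np.linalg.norm(d)/2, [np.linalg.norm(rim[i]-rim[3-i]) for i in(0,1)])
e=cast(c,p([(22,175),(780,117)],(190,90),3.2),112); f=cast(c,p([(40,197),(757,142)],(190,90),3.2),0)
for q in(e,f): d=q[0]-q[1]; print("riser",q.round(),"mid",q.mean(0).round(1),"ang",np.arctan2(-d[0],d[1]),np.linalg.norm(d))
# neighbours
L=cast(c,p([(78,172),(287,155),(290,243),(90,256)],(190,90),3.2),100);Rr=cast(c,p([(308,72),(320,235),(688,197)],(300,120),5.7),100)
print("L",L.round(),L.mean(0),"R",Rr.round())
print("carton",cast(c,p([(78,297),(160,290),(162,320),(80,327)],(190,90),3.2),15).round(),"jar",cast(c,p([(650,275)],(300,120),5.7),62).round())
E
```

```text
rim [[ 605.   52.]
 [ 661. -176.]
 [ 566. -202.]
 [ 500.   27.]] centre [583.  -74.9]
crate y-axis ang 0.26116769485722846 236.28867474794265 [np.float64(107.93751122729535), np.float64(99.09388864881106)]
riser [[ 777.  451.]
 [ 809. -436.]] mid [792.9   7.3] ang 0.036022220357380084 887.3379605299955
riser [[ 786.  461.]
 [ 819. -436.]] mid [802.5  12.4] ang 0.03594428131248141 897.396687593786
L [[782. 388.]
 [791. 142.]
 [684. 141.]
 [679. 373.]] [733.75952965 261.10811337] R [[ 802. -136.]
 [ 690. -138.]
 [ 705. -379.]]
carton [[652. 408.]
 [656. 308.]
 [619. 306.]
 [615. 405.]] jar [[ 664. -358.]]
```

```bash
cat >> h.py <<'E'
def tool(fwd,tilt,yang):
    """tool leaning: z = down tilted toward heading fwd, y along heading yang"""
    z=np.array([np.sin(tilt)*np.cos(fwd),np.sin(tilt)*np.sin(fwd),-np.cos(tilt)])
    y=np.array([np.cos(yang),np.sin(yang),0]); y-=z*(y@z); y/=np.linalg.norm(y)
    return R.from_matrix(np.c_[np.cross(y,z),y,z])
def plan(wps,step=40,rstep=.12,start=None):
    s=r.sense(); p,q=start or (s["position"],R.from_rotvec(s["eef_rot"]))
    for P,Q in wps:
        P=np.array(P,float); w=(q.inv()*Q).as_rotvec(); n=int(np.ceil(max(np.linalg.norm(P-p)/step,np.linalg.norm(w)/rstep,1)))
        print("->",P.round(),"rows",n)
        p0,q0=p,q
        for i in range(n):
            qt=q0*R.from_rotvec(w*(i+1)/n); pt=p0+(P-p0)*(i+1)/n
            x=(q.inv().apply(pt-p)/300).round(3); d=((q.inv()*qt).as_rotvec()/.5).round(3)
            print(x.tolist(),d.tolist()); p=p+q.apply(x*300); q=q*R.from_rotvec(d*.5)
    return p,q
E
python3 - <<'E'
from h import *
f=np.pi/2+.25; T=tool(f,np.radians(25),.25)
W=np.array([612,-191.]); S=W-40*np.array([np.cos(f),np.sin(f)])
s=r.sense(); q=R.from_rotvec(s["eef_rot"])
plan([((400,100,265),tool(f,0,.6)),((*S,240),T),((*S,18),T)],step=45)
E
```

```text
-> [400. 100. 265.] rows 10
[-0.108, -0.099, -0.011] [-0.0, 0.0, 0.111]
[-0.114, -0.092, -0.012] [-0.001, 0.0, 0.111]
[-0.119, -0.086, -0.011] [0.0, 0.0, 0.11]
[-0.123, -0.08, -0.011] [-0.0, 0.0, 0.111]
[-0.128, -0.072, -0.012] [-0.0, 0.0, 0.111]
[-0.131, -0.066, -0.011] [-0.001, 0.0, 0.111]
[-0.135, -0.058, -0.012] [0.0, 0.0, 0.111]
[-0.138, -0.05, -0.011] [-0.0, 0.0, 0.11]
[-0.14, -0.043, -0.011] [-0.0, 0.0, 0.111]
[-0.142, -0.035, -0.012] [-0.001, 0.0, 0.111]
-> [ 622. -230.  240.] rows 9
[-0.147, -0.001, 0.009] [-0.017, 0.096, 0.077]
[-0.148, 0.004, 0.002] [-0.017, 0.096, 0.076]
[-0.147, 0.011, -0.004] [-0.017, 0.096, 0.077]
[-0.146, 0.015, -0.012] [-0.017, 0.096, 0.076]
[-0.145, 0.022, -0.019] [-0.017, 0.096, 0.077]
[-0.143, 0.027, -0.025] [-0.017, 0.096, 0.076]
[-0.14, 0.033, -0.032] [-0.016, 0.096, 0.077]
[-0.137, 0.038, -0.038] [-0.017, 0.096, 0.076]
[-0.134, 0.044, -0.044] [-0.017, 0.096, 0.077]
-> [ 622. -230.   18.] rows 5
[-0.063, 0.0, 0.134] [-0.0, -0.0, -0.0]
[-0.062, 0.0, 0.134] [-0.0, -0.0, -0.0]
[-0.063, 0.0, 0.134] [-0.0, -0.0, -0.0]
[-0.062, 0.0, 0.134] [-0.0, -0.0, -0.0]
[-0.063, 0.001, 0.135] [-0.0, -0.0, -0.0]
```

Call:
{"method": "apply_moves", "body": {"series": [{"xyz":[-0.108,-0.099,-0.011],"delta_rot":[0,0,0.111],"gripper":0.18},{"xyz":[-0.114,-0.092,-0.012],"delta_rot":[0,0,0.111],"gripper":0.18},{"xyz":[-0.119,-0.086,-0.011],"delta_rot":[0,0,0.11],"gripper":0.18},{"xyz":[-0.123,-0.08,-0.011],"delta_rot":[0,0,0.111],"gripper":0.18},{"xyz":[-0.128,-0.072,-0.012],"delta_rot":[0,0,0.111],"gripper":0.18},{"xyz":[-0.131,-0.066,-0.011],"delta_rot":[0,0,0.111],"gripper":0.18},{"xyz":[-0.135,-0.058,-0.012],"delta_rot":[0,0,0.111],"gripper":0.18},{"xyz":[-0.138,-0.05,-0.011],"delta_rot":[0,0,0.11],"gripper":0.18},{"xyz":[-0.14,-0.043,-0.011],"delta_rot":[0,0,0.111],"gripper":0.18},{"xyz":[-0.142,-0.035,-0.012],"delta_rot":[0,0,0.111],"gripper":0.18},{"xyz":[-0.147,-0.001,0.009],"delta_rot":[-0.017,0.096,0.077],"gripper":0.18},{"xyz":[-0.148,0.004,0.002],"delta_rot":[-0.017,0.096,0.076],"gripper":0.18},{"xyz":[-0.147,0.011,-0.004],"delta_rot":[-0.017,0.096,0.077],"gripper":0.18},{"xyz":[-0.146,0.015,-0.012],"delta_rot":[-0.017,0.096,0.076],"gripper":0.18},{"xyz":[-0.145,0.022,-0.019],"delta_rot":[-0.017,0.096,0.077],"gripper":0.18},{"xyz":[-0.143,0.027,-0.025],"delta_rot":[-0.017,0.096,0.076],"gripper":0.18},{"xyz":[-0.14,0.033,-0.032],"delta_rot":[-0.016,0.096,0.077],"gripper":0.18},{"xyz":[-0.137,0.038,-0.038],"delta_rot":[-0.017,0.096,0.076],"gripper":0.18},{"xyz":[-0.134,0.044,-0.044],"delta_rot":[-0.017,0.096,0.077],"gripper":0.18},{"xyz":[0,0,0],"delta_rot":[0,0,0],"gripper":0.18}]}}

```text
clock: 2.15
position: [622.8, -235.8, 232.1]
eef_rot: [-1.705, -2.176, -0.376]
contact_force: [-1.0, 0.4, -1.8]
width: 50.3
grip_force: 0.0
```

```bash
python3 - <<'E'
from h import *
s=r.sense(); print(s["position"],s["contact_force"],s["width"])
f=np.pi/2+.25; T=tool(f,np.radians(25),.25)
W=np.array([612,-191.]); S=W-40*np.array([np.cos(f),np.sin(f)])
plan([((*S,20),T)],step=45)
E
```

```text
[ 622.84593212 -235.81713456  232.06296119] [-1.04711031  0.42216323 -1.76820919] 50.29779466944158
-> [ 622. -230.   20.] rows 5
[-0.057, 0.001, 0.129] [-0.001, -0.003, -0.004]
[-0.057, 0.001, 0.13] [-0.002, -0.002, -0.003]
[-0.056, 0.001, 0.13] [-0.001, -0.003, -0.004]
[-0.057, 0.001, 0.129] [-0.001, -0.003, -0.004]
[-0.056, 0.001, 0.13] [-0.001, -0.002, -0.004]
```

Call:
{"method": "apply_moves", "body": {"series": [{"xyz":[-0.057,0.001,0.129],"delta_rot":[0,0,0],"gripper":0.18},{"xyz":[-0.057,0.001,0.129],"delta_rot":[0,0,0],"gripper":0.18},{"xyz":[-0.057,0.001,0.129],"delta_rot":[0,0,0],"gripper":0.18},{"xyz":[-0.057,0.001,0.129],"delta_rot":[0,0,0],"gripper":0.18},{"xyz":[-0.05,0.001,0.11],"delta_rot":[0,0,0],"gripper":0.18},{"xyz":[0,0,0],"delta_rot":[0,0,0],"gripper":0.18},{"xyz":[0,0,0],"delta_rot":[0,0,0],"gripper":0.18}]}}

```text
clock: 2.85
position: [622.3, -225.0, 35.3]
eef_rot: [-1.699, -2.188, -0.377]
contact_force: [1.4, -0.4, 0.2]
width: 50.5
grip_force: 0.0
```

```bash
python3 - <<'E'
from h import *
s=r.sense(); print(s["position"],s["eef_rot"],s["contact_force"],s["width"])
c=r.camera("top"); cv2.imwrite("pics/a.png",c["color"][:,:,::-1])
cv2.imwrite("pics/a1.png",cv2.resize(c["color"][110:230,290:450,::-1],None,fx=4.5,fy=4.5,interpolation=cv2.INTER_CUBIC))
E
```

```text
[ 622.27179702 -224.96536538   35.28733655] [-1.69949198 -2.18835182 -0.37681456] [ 1.41730779 -0.37460699  0.19356469] 50.465377404755586
```

View pics/a1.png

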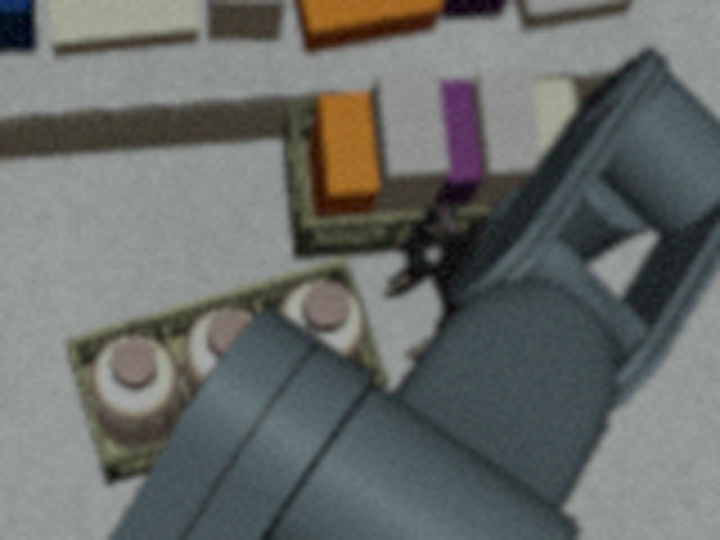

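The view shows the fingers at about (400,285) in the crop, just right of the crate's right end wall at (370,300). I'll lower the tool and push sideways while turning.

```bash
python3 - <<'E'
from h import *
def pose(c,yaw,off,z=22):
    M=np.array([[np.cos(yaw),-np.sin(yaw)],[np.sin(yaw),np.cos(yaw)]])
    return (*(np.array(c)+M@np.array(off)),z),tool(yaw+np.pi/2,np.radians(25),yaw)
w=[pose((582,-75),.25,(-5,-128))]
c0=np.array([582,-75,.25]);c1=np.array([579,-3,.036])
for t in(.33,.67,1):
    c=c0+(c1-c0)*t; w.append(pose(c[:2],c[2],(-5,-128)))
plan(w,step=7)
E
```

```text
-> [ 609. -200.   22.] rows 5
[0.013, -0.005, 0.017] [0.0, 0.001, 0.0]
[0.013, -0.005, 0.017] [0.001, 0.0, 0.001]
[0.013, -0.005, 0.017] [0.0, 0.001, 0.0]
[0.013, -0.006, 0.017] [0.0, 0.0, 0.0]
[0.013, -0.005, 0.017] [0.001, 0.001, 0.001]
-> [ 599. -178.   22.] rows 4
[0.018, -0.003, 0.008] [-0.015, -0.0, 0.032]
[0.018, -0.004, 0.009] [-0.015, -0.0, 0.032]
[0.018, -0.004, 0.008] [-0.015, -0.0, 0.032]
[0.018, -0.004, 0.008] [-0.015, -0.0, 0.032]
-> [ 589. -155.   22.] rows 4
[0.019, -0.005, 0.009] [-0.015, -0.0, 0.033]
[0.018, -0.005, 0.009] [-0.016, -0.0, 0.033]
[0.019, -0.006, 0.008] [-0.015, -0.0, 0.033]
[0.018, -0.007, 0.009] [-0.015, -0.0, 0.033]
-> [ 579. -131.   22.] rows 4
[0.019, -0.006, 0.009] [-0.015, -0.0, 0.032]
[0.018, -0.007, 0.008] [-0.015, -0.0, 0.032]
[0.018, -0.006, 0.009] [-0.015, -0.0, 0.032]
[0.018, -0.008, 0.008] [-0.015, -0.0, 0.032]
```

Call:
{"method": "apply_moves", "body": {"series": [{"xyz":[0.013,-0.005,0.017],"delta_rot":[0,0,0],"gripper":0.18},{"xyz":[0.013,-0.005,0.017],"delta_rot":[0,0,0],"gripper":0.18},{"xyz":[0.013,-0.005,0.017],"delta_rot":[0,0,0],"gripper":0.18},{"xyz":[0.013,-0.005,0.017],"delta_rot":[0,0,0],"gripper":0.18},{"xyz":[0.013,-0.005,0.017],"delta_rot":[0,0,0],"gripper":0.18},{"xyz":[0.018,-0.004,0.008],"delta_rot":[-0.015,0,0.032],"gripper":0.18},{"xyz":[0.018,-0.004,0.008],"delta_rot":[-0.015,0,0.032],"gripper":0.18},{"xyz":[0.018,-0.004,0.008],"delta_rot":[-0.015,0,0.032],"gripper":0.18},{"xyz":[0.018,-0.004,0.008],"delta_rot":[-0.015,0,0.032],"gripper":0.18}]}}

```text
clock: 3.8
position: [598.5, -181.1, 19.9]
eef_rot: [-1.787, -2.137, -0.391]
contact_force: [0.3, -9.9, -4.3]
width: 50.4
grip_force: 4.6
```

Call:
{"method": "apply_moves", "body": {"series": [{"xyz":[0.018,-0.005,0.008],"delta_rot":[-0.015,0,0.033],"gripper":0.18},{"xyz":[0.018,-0.005,0.008],"delta_rot":[-0.015,0,0.033],"gripper":0.18},{"xyz":[0.018,-0.006,0.008],"delta_rot":[-0.015,0,0.033],"gripper":0.18},{"xyz":[0.018,-0.006,0.008],"delta_rot":[-0.015,0,0.033],"gripper":0.18},{"xyz":[0.018,-0.006,0.008],"delta_rot":[-0.015,0,0.032],"gripper":0.18},{"xyz":[0.018,-0.007,0.008],"delta_rot":[-0.015,0,0.032],"gripper":0.18},{"xyz":[0.018,-0.007,0.008],"delta_rot":[-0.015,0,0.032],"gripper":0.18},{"xyz":[0.018,-0.007,0.008],"delta_rot":[-0.015,0,0.032],"gripper":0.18},{"xyz":[0,0,0],"delta_rot":[0,0,0],"gripper":0.18},{"xyz":[0,0,0],"delta_rot":[0,0,0],"gripper":0.18}]}}

```text
clock: 4.8
position: [577.5, -133.7, 20.8]
eef_rot: [-1.942, -2.013, -0.427]
contact_force: [-1.6, -5.9, -3.6]
width: 50.3
grip_force: 2.5
```

```bash
python3 - <<'E'
from h import *
s=r.sense(); print(s["position"],s["contact_force"])
# back off along -heading 50 mm, up to 260
T=R.from_rotvec(s["eef_rot"]); P=s["position"]
th=np.pi/2+.036; b=P-45*np.array([np.cos(th),np.sin(th),0])
plan([(b,T),(b+[0,0,230],T),((430,-60,250),tool(.036,np.radians(15),np.pi/2+.036))],step=46)
E
```

```text
[ 577.46725843 -133.68056999   20.78850165] [-1.61347506 -5.92582566 -3.64105504]
-> [ 579. -179.   21.] rows 1
[-0.136, 0.0, -0.063] [0.0, 0.0, 0.0]
-> [ 579. -179.  251.] rows 6
[0.054, -0.0, -0.116] [0.0, 0.0, 0.0]
[0.053, -0.0, -0.116] [0.0, 0.0, 0.0]
[0.054, -0.001, -0.116] [0.0, 0.0, 0.0]
[0.054, 0.0, -0.116] [0.0, 0.0, 0.0]
[0.054, 0.0, -0.116] [0.0, 0.0, 0.0]
[0.053, -0.0, -0.116] [0.0, 0.0, 0.0]
-> [430. -60. 250.] rows 15
[0.025, -0.032, 0.012] [0.018, -0.073, -0.212]
[0.029, -0.029, 0.011] [0.018, -0.072, -0.212]
[0.031, -0.026, 0.01] [0.018, -0.073, -0.213]
[0.035, -0.023, 0.009] [0.019, -0.073, -0.212]
[0.038, -0.018, 0.009] [0.018, -0.073, -0.212]
[0.039, -0.014, 0.006] [0.018, -0.072, -0.212]
[0.041, -0.01, 0.006] [0.018, -0.073, -0.212]
[0.042, -0.006, 0.004] [0.018, -0.073, -0.213]
[0.042, -0.001, 0.003] [0.018, -0.073, -0.212]
[0.042, 0.004, 0.001] [0.018, -0.072, -0.212]
[0.042, 0.008, -0.001] [0.019, -0.073, -0.212]
[0.04, 0.012, -0.002] [0.018, -0.073, -0.212]
[0.039, 0.016, -0.003] [0.018, -0.073, -0.213]
[0.037, 0.021, -0.006] [0.018, -0.072, -0.212]
[0.034, 0.024, -0.006] [0.018, -0.073, -0.212]
```

```bash
python3 - <<'E'
from h import *
s=r.sense(); T=R.from_rotvec(s["eef_rot"]); P=s["position"]
th=np.pi/2+.036; b=P-45*np.array([np.cos(th),np.sin(th),0])
import io,contextlib
plan([((400,-220,250),tool(.036,np.radians(25),np.pi/2+.036))],step=46,rstep=.14,start=(b+[0,0,230],T))
E
```

```text
-> [ 400. -220.  250.] rows 13
[-0.008, -0.046, -0.004] [-0.0, -0.105, -0.248]
[-0.003, -0.047, -0.003] [-0.001, -0.105, -0.248]
[0.003, -0.047, -0.003] [-0.001, -0.104, -0.248]
[0.009, -0.046, -0.004] [-0.0, -0.105, -0.248]
[0.014, -0.045, -0.004] [-0.001, -0.105, -0.248]
[0.019, -0.043, -0.005] [-0.0, -0.104, -0.248]
[0.024, -0.04, -0.006] [-0.001, -0.105, -0.248]
[0.029, -0.036, -0.008] [-0.0, -0.105, -0.248]
[0.032, -0.033, -0.009] [-0.001, -0.104, -0.248]
[0.036, -0.029, -0.011] [-0.0, -0.105, -0.249]
[0.039, -0.024, -0.013] [-0.001, -0.105, -0.248]
[0.04, -0.019, -0.015] [-0.0, -0.105, -0.248]
[0.041, -0.015, -0.017] [-0.001, -0.104, -0.248]
```

Call:
{"method": "apply_moves", "body": {"series": [{"xyz":[-0.1,0,-0.046],"delta_rot":[0,0,0],"gripper":0.18},{"xyz":[-0.036,0,-0.017],"delta_rot":[0,0,0],"gripper":0.18},{"xyz":[0.054,0,-0.116],"delta_rot":[0,0,0],"gripper":0.18},{"xyz":[0.054,0,-0.116],"delta_rot":[0,0,0],"gripper":0.18},{"xyz":[0.054,0,-0.116],"delta_rot":[0,0,0],"gripper":0.18},{"xyz":[0.054,0,-0.116],"delta_rot":[0,0,0],"gripper":0.18},{"xyz":[0.054,0,-0.116],"delta_rot":[0,0,0],"gripper":0.18},{"xyz":[0.054,0,-0.116],"delta_rot":[0,0,0],"gripper":0.18}]}}

```text
clock: 5.6
position: [579.7, -176.9, 253.4]
eef_rot: [-1.94, -2.011, -0.43]
contact_force: [0.6, 0.6, -0.9]
width: 50.6
grip_force: 0.0
```

Call:
{"method": "apply_moves", "body": {"series": [{"xyz":[-0.008,-0.046,-0.004],"delta_rot":[0,-0.105,-0.248],"gripper":1},{"xyz":[-0.003,-0.047,-0.003],"delta_rot":[0,-0.105,-0.248],"gripper":1},{"xyz":[0.003,-0.047,-0.003],"delta_rot":[0,-0.105,-0.248],"gripper":1},{"xyz":[0.009,-0.046,-0.004],"delta_rot":[0,-0.105,-0.248],"gripper":1},{"xyz":[0.014,-0.045,-0.004],"delta_rot":[0,-0.105,-0.248],"gripper":1},{"xyz":[0.019,-0.043,-0.005],"delta_rot":[0,-0.105,-0.248],"gripper":1},{"xyz":[0.024,-0.04,-0.006],"delta_rot":[0,-0.105,-0.248],"gripper":1},{"xyz":[0.029,-0.036,-0.008],"delta_rot":[0,-0.105,-0.248],"gripper":1},{"xyz":[0.032,-0.033,-0.009],"delta_rot":[0,-0.105,-0.248],"gripper":1},{"xyz":[0.036,-0.029,-0.011],"delta_rot":[0,-0.105,-0.248],"gripper":1},{"xyz":[0.039,-0.024,-0.013],"delta_rot":[0,-0.105,-0.248],"gripper":1},{"xyz":[0.04,-0.019,-0.015],"delta_rot":[0,-0.105,-0.248],"gripper":1},{"xyz":[0.041,-0.015,-0.017],"delta_rot":[0,-0.105,-0.248],"gripper":1},{"xyz":[0,0,0],"delta_rot":[0,0,0],"gripper":1}]}}

```text
clock: 7.0
position: [400.2, -218.3, 250.3]
eef_rot: [-0.035, 2.709, 0.013]
contact_force: [-0.8, -0.5, 0.0]
width: 85.6
grip_force: 0.0
```

```bash
python3 - <<'E'
from h import *
c=r.camera("top")
cv2.imwrite("pics/b1.png",cv2.resize(c["color"][110:230,260:420,::-1],None,fx=4.5,fy=4.5,interpolation=cv2.INTER_CUBIC))
E
```

```text
(no output)
```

View pics/b1.png

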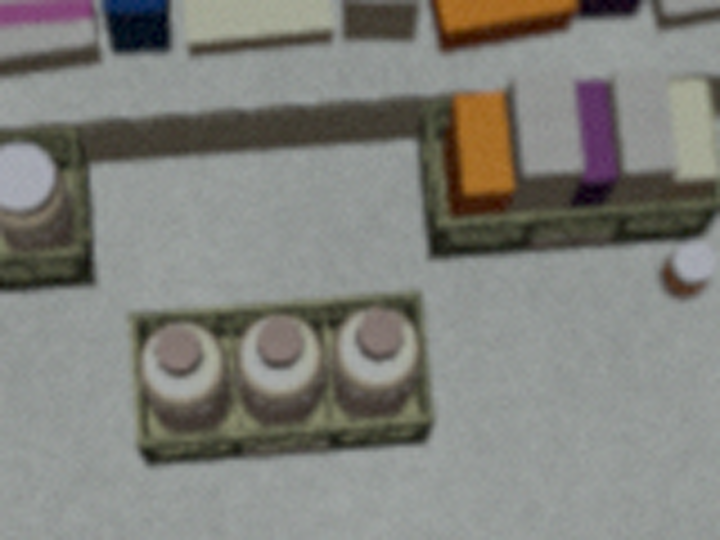

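The crate is now nearly square. Its rim corners are at (132,313), (421,293), (432,418) and (140,443), and the neighbours' inner front feet at (93,284) and (435,256).

```bash
python3 - <<'E'
from h import *
c=r.camera("top")
p=lambda a:(np.array(a,float)+.5)/4.5-.5+(260,110)
rim=cast(c,p([(132,313),(421,293),(432,418),(140,443)]),100); m=rim.mean(0)
d=(rim[0]-rim[1])+(rim[3]-rim[2]); print("crate",rim.round(),m.round(1),"yaw",np.arctan2(-d[0],d[1]))
n=cast(c,p([(93,284),(435,256)]),0); d=n[0]-n[1]
print("gap",n.round(),n.mean(0),np.linalg.norm(d),np.arctan2(-d[0],d[1]))
print("foot",cast(c,p([(92,162),(425,139)]),0).round())
a=.036
x=np.array([np.cos(a),np.sin(a)]);y=np.array([-x[1],x[0]])
g=n.mean(0); print("lateral offset of crate in gap",(m-g)@y)
# front start: TCP behind front wall centre
w=m-x*55; print("front wall",w)
S=w-x*45; T=tool(a,np.radians(25),a+np.pi/2)
s=r.sense()
print(s["position"])
plan([((*S,250),T),((*S,14),T)],step=46)
E
```

```text
crate [[ 631.  111.]
 [ 637. -125.]
 [ 533. -128.]
 [ 523.  107.]] [581.2  -8.8] yaw 0.035246849147846634
gap [[ 684.  151.]
 [ 696. -147.]] [689.72205886   1.82515442] 298.86791660438223 0.04053297178487021
foot [[ 795.  150.]
 [ 803. -145.]]
lateral offset of crate in gap -6.753052068214132
front wall [526.25939952 -10.81947522]
[ 401.75008586 -219.07006647  251.11093122]
-> [481. -12. 250.] rows 5
[-0.05, 0.137, 0.025] [-0.0, -0.002, -0.006]
[-0.051, 0.136, 0.025] [-0.001, -0.001, -0.006]
[-0.051, 0.136, 0.025] [-0.0, -0.002, -0.005]
[-0.052, 0.136, 0.025] [-0.001, -0.001, -0.006]
[-0.051, 0.136, 0.025] [-0.0, -0.002, -0.006]
-> [481. -12.  14.] rows 6
[0.055, 0.0, 0.119] [-0.0, 0.0, -0.0]
[0.056, 0.0, 0.119] [-0.0, 0.0, -0.0]
[0.055, 0.0, 0.118] [-0.0, 0.0, -0.0]
[0.055, 0.0, 0.119] [-0.0, 0.0, -0.0]
[0.056, 0.0, 0.119] [-0.0, 0.0, -0.0]
[0.055, 0.0, 0.119] [-0.0, 0.0, -0.0]
```

Call:
{"method": "apply_moves", "body": {"series": [{"xyz":[-0.051,0.136,0.025],"delta_rot":[0,0,-0.006],"gripper":1},{"xyz":[-0.051,0.136,0.025],"delta_rot":[0,0,-0.006],"gripper":1},{"xyz":[-0.051,0.136,0.025],"delta_rot":[0,0,-0.006],"gripper":1},{"xyz":[-0.051,0.136,0.025],"delta_rot":[0,0,-0.006],"gripper":1},{"xyz":[-0.051,0.136,0.025],"delta_rot":[0,0,-0.006],"gripper":1},{"xyz":[0.055,0,0.119],"delta_rot":[0,0,0],"gripper":1},{"xyz":[0.055,0,0.119],"delta_rot":[0,0,0],"gripper":1},{"xyz":[0.055,0,0.119],"delta_rot":[0,0,0],"gripper":1},{"xyz":[0.055,0,0.119],"delta_rot":[0,0,0],"gripper":1},{"xyz":[0.055,0,0.119],"delta_rot":[0,0,0],"gripper":1},{"xyz":[0.055,0,0.119],"delta_rot":[0,0,0],"gripper":1},{"xyz":[0,0,0],"delta_rot":[0,0,0],"gripper":1},{"xyz":[0,0,0],"delta_rot":[0,0,0],"gripper":1}]}}

```text
clock: 8.4
position: [483.1, -10.0, 29.6]
eef_rot: [-0.059, 2.704, 0.021]
contact_force: [0.1, 0.8, 0.1]
width: 85.4
grip_force: 0.0
```

```bash
python3 - <<'E'
from h import *
s=r.sense(); P=s["position"]; print(P,s["contact_force"])
a=.036; T=tool(a,np.radians(25),a+np.pi/2); x=np.array([np.cos(a),np.sin(a)]);y=np.array([-x[1],x[0]])
Q=P[:2]+x*190+y*8
plan([((*Q,14),T)],step=8)
E
```

```text
[483.07050759 -10.04926953  29.639439  ] [0.13012538 0.84299919 0.14269856]
-> [673.   5.  14.] rows 24
[-0.023, 0.001, 0.013] [0.001, 0.0, 0.0]
[-0.023, 0.001, 0.013] [0.0, 0.0, 0.001]
[-0.023, 0.001, 0.013] [0.001, 0.0, 0.0]
[-0.023, 0.0, 0.014] [0.001, 0.0, 0.001]
[-0.023, 0.001, 0.013] [0.001, 0.0, 0.0]
[-0.023, 0.001, 0.013] [0.0, 0.0, 0.001]
[-0.023, 0.001, 0.013] [0.001, 0.0, 0.0]
[-0.023, 0.001, 0.013] [0.001, 0.0, 0.001]
[-0.023, 0.001, 0.013] [0.001, 0.0, 0.0]
[-0.023, 0.001, 0.013] [0.0, 0.0, 0.001]
[-0.023, 0.001, 0.014] [0.001, 0.0, 0.0]
[-0.023, 0.001, 0.013] [0.001, 0.0, 0.001]
[-0.023, 0.001, 0.013] [0.001, 0.001, 0.0]
[-0.023, 0.001, 0.013] [0.0, -0.0, 0.001]
[-0.023, 0.001, 0.013] [0.001, -0.0, 0.0]
[-0.023, 0.001, 0.013] [0.001, -0.0, 0.001]
[-0.023, 0.001, 0.013] [0.001, -0.0, 0.0]
[-0.023, 0.001, 0.013] [0.0, -0.0, 0.001]
[-0.023, 0.001, 0.014] [0.001, -0.0, 0.0]
[-0.023, 0.001, 0.013] [0.001, -0.0, 0.001]
[-0.023, 0.001, 0.013] [0.001, -0.0, 0.0]
[-0.023, 0.001, 0.013] [0.0, -0.0, 0.001]
[-0.023, 0.001, 0.013] [0.001, -0.0, 0.0]
[-0.023, 0.001, 0.013] [0.001, -0.0, 0.001]
```

Call:
{"method": "apply_moves", "body": {"series": [{"xyz":[0.02,0,0.042],"delta_rot":[0,0,0],"gripper":1},{"xyz":[-0.024,0.001,0.011],"delta_rot":[0,0,0],"gripper":1},{"xyz":[-0.024,0.001,0.011],"delta_rot":[0,0,0],"gripper":1},{"xyz":[-0.024,0.001,0.011],"delta_rot":[0,0,0],"gripper":1},{"xyz":[-0.024,0.001,0.011],"delta_rot":[0,0,0],"gripper":1},{"xyz":[-0.024,0.001,0.011],"delta_rot":[0,0,0],"gripper":1},{"xyz":[-0.024,0.001,0.011],"delta_rot":[0,0,0],"gripper":1},{"xyz":[-0.024,0.001,0.011],"delta_rot":[0,0,0],"gripper":1},{"xyz":[-0.024,0.001,0.011],"delta_rot":[0,0,0],"gripper":1},{"xyz":[-0.024,0.001,0.011],"delta_rot":[0,0,0],"gripper":1},{"xyz":[-0.024,0.001,0.011],"delta_rot":[0,0,0],"gripper":1}]}}

```text
clock: 9.5
position: [558.2, -2.4, 17.4]
eef_rot: [-0.062, 2.707, 0.022]
contact_force: [-23.5, -3.3, 17.2]
width: 85.1
grip_force: 11.8
```

The force is high and has an upward part, so the fingertips may be scraping the counter. I'll back off a little, raise the tool and look.

Call:
{"method": "apply_moves", "body": {"series": [{"xyz":[0.024,0,-0.011],"delta_rot":[0,0,0],"gripper":1},{"xyz":[0.024,0,-0.011],"delta_rot":[0,0,0],"gripper":1},{"xyz":[-0.015,0,-0.032],"delta_rot":[0,0,0],"gripper":1},{"xyz":[0,0,0],"delta_rot":[0,0,0],"gripper":1}]}}

```text
clock: 9.9
position: [547.8, -5.3, 30.3]
eef_rot: [-0.061, 2.698, 0.016]
contact_force: [0.7, -0.3, -0.1]
width: 85.4
grip_force: 0.0
```

```bash
python3 - <<'E'
from h import *
c=r.camera("side"); s=r.sense(); print(s["position"],s["contact_force"])
cv2.imwrite("pics/s2.png",cv2.resize(c["color"][90:240,230:460,::-1],None,fx=3.4,fy=3.4,interpolation=cv2.INTER_CUBIC))
E
```

```text
[547.59485164  -5.25489145  29.70300638] [ 0.24756581 -0.61426031  0.5983911 ]
```

View pics/s2.png

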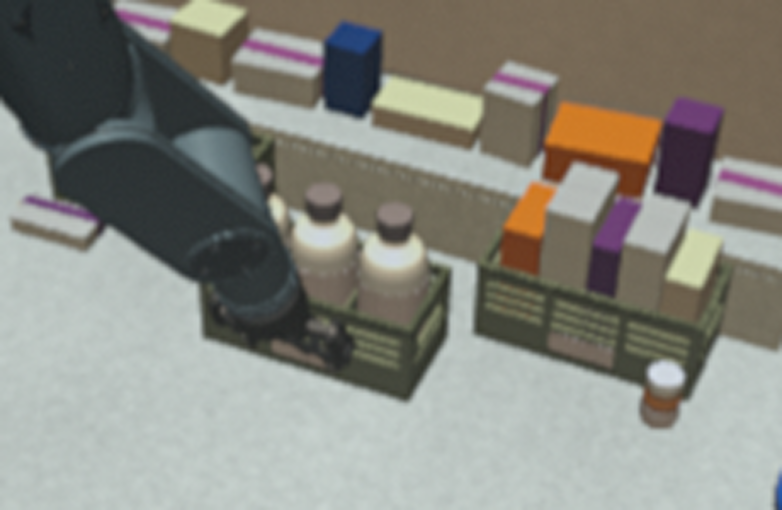

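The crate stands upright and square. I'll push on at this height.

Call:
{"method": "apply_moves", "body": {"series": [{"xyz":[-0.024,0.001,0.011],"delta_rot":[0,0,0],"gripper":1},{"xyz":[-0.024,0.001,0.011],"delta_rot":[0,0,0],"gripper":1},{"xyz":[-0.024,0.001,0.011],"delta_rot":[0,0,0],"gripper":1},{"xyz":[-0.02,0.001,0.009],"delta_rot":[0,0,0],"gripper":1},{"xyz":[-0.02,0.001,0.009],"delta_rot":[0,0,0],"gripper":1}]}}

```text
clock: 10.45
position: [578.2, -0.1, 26.5]
eef_rot: [-0.062, 2.709, 0.023]
contact_force: [-23.8, -3.5, 17.2]
width: 85.5
grip_force: 12.1
```

Call:
{"method": "apply_moves", "body": {"series": [{"xyz":[-0.026,0.001,0.008],"delta_rot":[0,0,0],"gripper":1},{"xyz":[-0.026,0.001,0.008],"delta_rot":[0,0,0],"gripper":1},{"xyz":[-0.026,0.001,0.008],"delta_rot":[0,0,0],"gripper":1}]}}

```text
clock: 10.75
position: [602.2, 2.1, 28.1]
eef_rot: [-0.062, 2.712, 0.024]
contact_force: [-9.6, -0.4, -6.0]
width: 85.7
grip_force: 4.4
```

Call:
{"method": "apply_moves", "body": {"series": [{"xyz":[-0.025,0.001,0.01],"delta_rot":[0,0,0],"gripper":1},{"xyz":[-0.025,0.001,0.01],"delta_rot":[0,0,0],"gripper":1},{"xyz":[-0.025,0.001,0.01],"delta_rot":[0,0,0],"gripper":1},{"xyz":[-0.025,0.001,0.01],"delta_rot":[0,0,0],"gripper":1},{"xyz":[-0.025,0.001,0.01],"delta_rot":[0,0,0],"gripper":1},{"xyz":[-0.025,0.001,0.01],"delta_rot":[0,0,0],"gripper":1}]}}

```text
clock: 11.35
position: [650.1, 6.0, 30.2]
eef_rot: [-0.062, 2.714, 0.023]
contact_force: [-9.5, -1.0, -4.8]
width: 84.9
grip_force: 4.5
```

```bash
python3 - <<'E'
from h import *
s=r.sense(); print(s["position"],s["contact_force"])
c=r.camera("top")
cv2.imwrite("pics/b2.png",cv2.resize(c["color"][110:230,260:420,::-1],None,fx=4.5,fy=4.5,interpolation=cv2.INTER_CUBIC))
E
```

```text
[650.08955783   5.99621553  30.18225747] [-9.5019064  -1.01124632 -4.8053248 ]
```

View pics/b2.png

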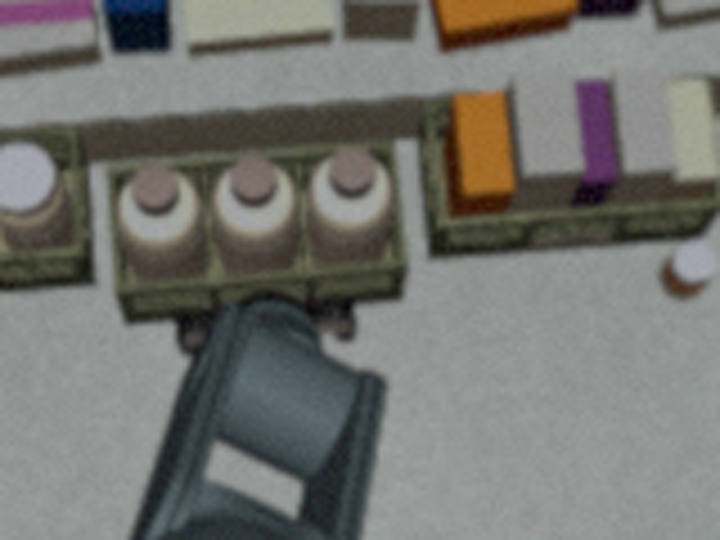

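The crate is square inside the gap, with its front rim at (265,280) against a neighbour line of about 238, so roughly 35 mm remain.

Call:
{"method": "apply_moves", "body": {"series": [{"xyz":[-0.025,0,0.01],"delta_rot":[0,0,0],"gripper":1},{"xyz":[-0.025,0,0.01],"delta_rot":[0,0,0],"gripper":1},{"xyz":[-0.02,0,0.008],"delta_rot":[0,0,0],"gripper":1},{"xyz":[-0.012,0,0.005],"delta_rot":[0,0,0],"gripper":1},{"xyz":[-0.009,0,0.004],"delta_rot":[0,0,0],"gripper":1}]}}

```text
clock: 11.9
position: [679.5, 7.2, 31.6]
eef_rot: [-0.062, 2.714, 0.023]
contact_force: [-9.5, -0.5, -4.0]
width: 85.3
grip_force: 4.6
```

Call:
{"method": "apply_moves", "body": {"series": [{"xyz":[-0.009,0,0.004],"delta_rot":[0,0,0],"gripper":1},{"xyz":[-0.009,0,0.004],"delta_rot":[0,0,0],"gripper":1}]}}

```text
clock: 12.1
position: [683.7, 8.0, 30.6]
eef_rot: [-0.062, 2.717, 0.025]
contact_force: [-13.7, -0.3, -7.2]
width: 85.3
grip_force: 6.7
```

Call:
{"method": "apply_moves", "body": {"series": [{"xyz":[-0.007,0,0.003],"delta_rot":[0,0,0],"gripper":1},{"xyz":[-0.007,0,0.003],"delta_rot":[0,0,0],"gripper":1}]}}

```text
clock: 12.3
position: [685.3, 8.8, 28.5]
eef_rot: [-0.06, 2.723, 0.028]
contact_force: [-17.8, -1.0, -8.3]
width: 84.9
grip_force: 9.0
```

Call:
{"method": "apply_moves", "body": {"series": [{"xyz":[-0.01,0,0.005],"delta_rot":[0,0,0],"gripper":1},{"xyz":[-0.01,0,0.005],"delta_rot":[0,0,0],"gripper":1},{"xyz":[0,0,0],"delta_rot":[0,0,0],"gripper":1}]}}

```text
clock: 12.6
position: [686.1, 9.1, 27.1]
eef_rot: [-0.06, 2.733, 0.03]
contact_force: [-46.8, -6.9, 15.1]
width: 85.5
grip_force: 23.0
```

It is firmly against the riser. Next I back off level with the counter, clear the view and check.

Call:
{"method": "apply_moves", "body": {"series": [{"xyz":[0.03,0,-0.014],"delta_rot":[0,0,0],"gripper":1},{"xyz":[0.06,0,-0.028],"delta_rot":[0,0,0],"gripper":1},{"xyz":[0.1,0,-0.046],"delta_rot":[0,0,0],"gripper":1},{"xyz":[0.13,0,-0.07],"delta_rot":[0,0,0],"gripper":1},{"xyz":[0.12,0,-0.1],"delta_rot":[0,0,0],"gripper":1},{"xyz":[0.05,-0.08,-0.1],"delta_rot":[0,0,0],"gripper":1},{"xyz":[0,-0.14,-0.05],"delta_rot":[0,0,0],"gripper":1},{"xyz":[0,-0.14,-0.05],"delta_rot":[0,0,0],"gripper":1},{"xyz":[0,-0.14,0],"delta_rot":[0,0,0],"gripper":1},{"xyz":[0,0,0],"delta_rot":[0,0,0],"gripper":1}]}}

```text
clock: 13.6
position: [519.3, -159.5, 99.4]
eef_rot: [-0.054, 2.698, 0.008]
contact_force: [0.2, 0.5, -0.1]
width: 85.4
grip_force: 0.0
```

```bash
python3 - <<'E'
from h import *
s=r.sense(); print(s["position"],s["contact_force"])
c=r.camera("top")
cv2.imwrite("pics/b3.png",cv2.resize(c["color"][90:210,210:430,::-1],None,fx=3.6,fy=3.6,interpolation=cv2.INTER_CUBIC))
E
```

```text
[ 519.26682668 -159.47441951   99.39992637] [ 0.22638763  0.46780645 -0.13322089]
```

View pics/b3.png

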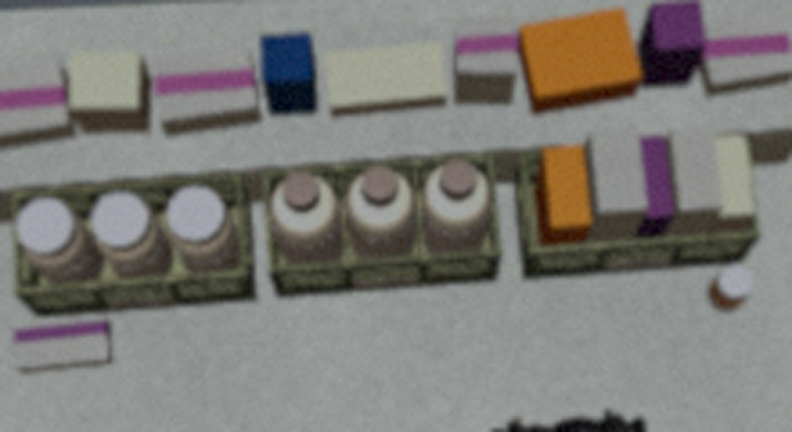

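The front feet of all three crates lie on one line: (35,312)-(253,297), (280,293)-(495,278) and (525,275)-(755,260). The side gaps are about even, and the arm is clear.

```bash
python3 -c "
from rig import r
print(r.sign_off())"
```

```text
the job is handed in; nothing more can be done
None
```

I pushed the crate home and handed the job in at about 14 s. The last picture shows it square against the riser, centred between its neighbours and with nothing else visibly moved; the sign-off gave no verdict.

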